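Draw the master plug gauge part-way for checking

TASK

Pry up the hinged dust hood of the gauge stand with the blade of the screwdriver that lies to the right of it, set in the notch at the hood's front, swing the hood open past upright, and lay the screwdriver back down on the bench. Then grip the plug gauge by its knob and draw it gently and straight up until the whole witness groove on its shank is just clear of the brass bush, leaving its lower end in the bore, so that I can put the caliper on it. Finish while still holding the gauge there; leave everything else where it is.

Things in the scene. Friction and masses are not known exactly. Their poses are not given: they have to be found in the camera images.
- gauge_stand: Heavy grey gauge stand, bolted down: foot plate 124 x 104 x 12 mm, on it a column 90 (local x) x 70 (local y) mm with its flat top 90 mm above the bench. Origin: on the bore axis, at bench level. Local z is up, local x points from the notched front of the hood to its hinge at the back. A square brass bush flange, 38 x 38 mm, stands 6 mm above the column's top around the bore
- bore_mouth (a point): Centre of the bore's mouth at the bush's upper face, 96 mm above the bench; axes as the stand's. The bore is vertical, 15.2 mm wide and over 70 mm deep
- hood_hinge (a point): Middle of the hood's hinge line, 46 mm behind the bore axis (local x of the stand) and 93 mm above the bench; the hinge line runs along the stand's local y
- hood (a joint): Angle of the hinged sheet-steel dust hood (body hood): 0 closed, grows as its front rises and swings up and back, to 2.0 rad. The hood is a thin box, open below, 80 mm long, 64 mm wide (local y), 40 mm high outside, walls 3 mm; it covers the gauge's knob. Its front face lies 84 mm from the hinge line. The hinge is stiff: it takes about 1.5 to 2 N at the front edge and stays wherever it is left
- pry_notch (a point): Moves with the hood: middle of the pry notch in the lower edge of the hood's front wall, on its outer face, 95.5 mm above the bench when closed. The notch is 26 mm wide and 9 mm clear in height, from 0.5 mm above the column's top to the rolled edge above it; behind it there is 20 mm of free depth in front of the brass flange. Axes as the hood's: x back towards the hinge, z up when closed
- plug_gauge: Steel plug gauge standing in the bore, 160 g. Origin: on its axis at the underside of the knob, which rests on the bush when the gauge is home; z up along the axis. Knob: 22 mm across, 24 mm high, with turned rings. Shank: 14 mm across, 68 mm long below the knob, with a dark witness groove 4.5 mm wide all round, 30 to 34.5 mm below the knob
- screwdriver: Flat-blade screwdriver with a thick yellow handle, 187 mm long, 90 g, lying on the bench to the right of the stand. Origin: under its middle at bench level; its own -y points along the blade. Handle: 26 mm wide and about 40 mm high, from 27 to 85 mm along +y. Shank 6 mm thick. Blade: 8 mm wide, 4 mm thick, its last 20 mm, underside level with the underside of the handle
- blade_tip (a point): Tip of the screwdriver's blade, 93 mm from the origin along its -y, at half the blade's thickness (2 mm above the underside)
- driver_handle (a point): Point inside the handle to grip, 43 mm from the origin along the screwdriver's +y, 21 mm above the underside; 136 mm from the blade's tip
- bench_caliper: Caliper 225 mm long lying flat to the left of the stand; leave it
- ferrule_cup: Small dark cup, 47 mm across, 23 mm high; leave it
- ferrule_long: Black ferrule, 15 mm thick, 68 mm long, lying flat; leave it
- brush_pen: Brush pen, 16 mm thick, 138 mm long, lying flat; leave it

How it is judged (in metres and radians):
On the way, in this order (a step that is already met when the one before it is completed fails the run):
1. the hood's front is pried up by the screwdriver's blade, no finger on the hood (value of joint hood above 0.25 rad and contact force between screwdriver and hood above 0.2 N and contact force between the fingers and hood below 0.2 N), for 0.1 s.
2. the hood is swung open past upright (value of joint hood above 1.57 rad), for 0.1 s.
At the end, for the whole second after the job is handed in: Fingers hold the gauge still, its knob 34.5 to 50 mm above the bush (groove wholly clear), upright within 0.1 rad, lower end in the bore; hood open beyond 1.5 rad; screwdriver at rest on the bench, clear of the stand; no bystander shifted over 30 mm (z of plug_gauge in the frame of bore_mouth between 0.0345 and 0.05 m and horizontal distance between plug_gauge and bore_mouth below 0.004 m and angle between plug_gauge's own z axis and vertical below 0.1 rad and linear speed of plug_gauge below 0.01 m/s and contact force between the fingers and plug_gauge above 1.5 N and value of joint hood above 1.5 rad and height (world z) of screwdriver below 0.05 m and linear speed of screwdriver below 0.02 m/s and contact force between screwdriver and gauge_stand below 0.1 N and contact force between screwdriver and plug_gauge below 0.1 N and contact force between screwdriver and the fingers below 0.1 N); the arm keeps its last pose, push and grip.
It fails at once if the gauge is pulled right out of the bore (z of plug_gauge in the frame of bore_mouth above 0.064 m).
It fails at once if the gauge is forced against the stand with more than 40 N (contact force between plug_gauge and gauge_stand above 40 N).
It fails at once if a bystander is shifted by more than 30 mm (distance of any of bench_caliper, ferrule_cup, ferrule_long, brush_pen from where it was at the start of the episode above 0.03 m).
It also fails if it takes over 72 s, if anything falls off the work surface, if the arm or the gripper's body presses on something with over 40 N, if the wrist force passes 120 N, or if a joint passes its speed limit or range.

ROBOT

A 7-joint arm with a two-finger parallel gripper is mounted at the origin on a cart in front of the work surface, level with it; the furniture and walls round the work are solid. World frame = base frame: x ahead of the robot, y to its left, z up, the work surface at z = 0. Lengths are in mm, angles in rad, forces in N, time in s.
With the tool pointing down it reaches from about 425 to 875 mm from the base axis. Payload 8.4 kg.
Tool frame: the origin (TCP) lies on the mounting face of the last link; the fingertips stand 182 mm ahead of it and the grasp point (between the pads) lies ahead of it (grasp_offset is the z of the grasp point in the tool frame, in mm); z points along the fingers, y is the line along which they close (so a half turn about z gives the same grasp; the last joint's range is limited). The gripper opens to 87 mm and grips with 3 to 60 N. Pads are 19 mm wide; open, the fingers measure 117 mm over their backs; the gripper's body (75 mm by 190 mm) begins 51 mm behind the grasp point.
Start: joints at [-1.372, 0.333, 0.04, 1.465, -0.013, 1.343, -0.059], TCP at [190.726, 621.367, 404.746] pointing down, gripper open.
Joint ranges: [-2.58, 2.58], [-0.38, 2.09], [-1.3, 1.39], [0.25, 2.4], [-1.5, 4.64], [0.08, 2.09], [-2.65, 2.65]. Speed limits (rad/s): [2.22, 2.22, 2.79, 2.79, 3.14, 3.14, 3.14].

INTERFACE

Orientations are given as [roll, pitch, yaw] about the fixed x, y, z axes, in that order (R = Rz(yaw) Ry(pitch) Rx(roll)).
In Python, from station import * gives the robot as it stands. The module is installed in compiled form; this text tells all that it offers.
- The arm moves only by the tool jog_arm, called after ">>>" as name(argument=value, ...), one argument or row to a line, values as JSON. Schema: {"type":"object","properties":{"motion":{"type":"array","items":{"type":"array","items":{"type":"number"},"minItems":5,"maxItems":5},"minItems":1,"maxItems":10},"only":{"type":"string"},"quiet":{"type":"boolean"},"lines":{"type":"string"}},"required":["motion"],"additionalProperties":false}. motion is a list of rows, 1 to 10 of them, each of 5 numbers: dx, dy, dz in mm, then a turn about the tool's z in rad, then the finger opening in mm; each row is the pose to reach, as a shift and turn from the pose commanded when the call began, along the tool's axes at that moment; what a row does not reach only later rows make up. A row lasts 1/12 s, in which the tool goes at most 41.7 mm and 0.125 rad, less where a joint would pass 70% of its speed; a pose out of reach is approached as far as the arm can. The fingers move at their own pace and stop on an object; the grip force is fixed at half the most. Time passes only in rows, so rows that do not move let the fingers close. The tool returns the time, the measured TCP pose, the force, the opening and the grip force at its end. only (a regular expression) keeps the lines of the reply that match it, lines (a string "A,B") keeps lines A to B, and quiet returns only ok. Input that does not fit is refused with a message, and nothing moves.
- sense(): the state, without advancing time (a new reading comes with each control period).
- read_camera(name): name is "scene" or "top" or "wrist"; returns the picture (384x512x3 uint8, red, green, blue); there is no depth.
- camera_info(name): a dict with "fx", "fy", "cx", "cy" (pixels), "dist" ([k1, k2, p1, p2, k3] as OpenCV has them; the pictures are not rectified), "R" (3x3) and "t" (3): a world point X has camera coordinates R X + t. Camera axes: x right, y down, z forward; pixel columns grow to the right and rows downward; lengths in mm; the calibration is good to about 2 mm. A picture is of the moment at which its call begins: read the wrist's pose just before it. camera_info takes no time and is no camera call; for the wrist camera it gives the pose at the moment of the call.
- finish_job(): hands the job in; it is judged then, once.
The state is a dict: "t": time; "q": joint angles; "qvel": joint speeds; "tau": joint torques, N m; "tcp_pos": TCP position; "ee_rot": TCP orientation; "contact_force": force on the tool from outside, world axes, zero at the start; "torque": the same for the moment, N m; "opening": finger opening in mm; "gripper_force": force on a finger pad.
Only numpy, scipy, OpenCV 4.12 (cv2) and the standard library are available. Lean on these libraries where they do the work, as an engineer would, in place of code of your own. Each camera call takes 0.05 s, during which the arm holds its last target. There are 200 camera calls.

## Working session

There is one attempt and no reset: what is moved stays moved. The work goes in short steps, Python scripts to look and compute and a tool call to move; the robot and the scene stay as the last step left them, time stands still between calls to the robot, and variables do not carry over. Pictures are saved under pics/ and viewed, at most 10 in all, crops included, and the job is handed in when it is done.

```bash
mkdir -p pics; python3 - <<'E'
from station import *
import cv2,numpy as np
s=sense();print({k:np.round(v,3).tolist() for k,v in s.items()})
for n in("scene","top"):
    im=read_camera(n);cv2.imwrite(f"pics/{n}0.png",cv2.resize(im[:,:,::-1],(800,600),interpolation=cv2.INTER_CUBIC))
    c=camera_info(n);print(n,{k:np.round(v,4).tolist() for k,v in c.items()})
print(camera_info("wrist"))
try: print(grasp_offset)
except Exception as e: print(e)
E
```

```text
{'t': 0.0, 'q': [-1.372, 0.334, 0.04, 1.466, -0.013, 1.343, -0.059], 'qvel': [-0.0, -0.002, -0.001, -0.002, -0.002, -0.002, 0.001], 'tau': [-0.0, -65.636, 1.335, -40.381, -0.06, 0.045, 0.0], 'tcp_pos': [190.686, 621.213, 403.843], 'ee_rot': [-3.14, 0.0, 2.844], 'contact_force': [-0.562, -1.261, 0.173], 'torque': [0.009, -0.032, 0.046], 'gripper_force': 0.0, 'opening': 86.982}
scene {'fx': 399.4539, 'fy': 399.4539, 'cx': 255.7615, 'cy': 189.3902, 'dist': [0.0467, 0.0, 0.0, 0.0, 0.0], 'R': [[0.7976, -0.6029, -0.0166], [-0.4753, -0.6113, -0.6328], [0.3714, 0.5126, -0.7742]], 't': [-288.2893, 428.6243, 912.9033]}
top {'fx': 496.9074, 'fy': 496.9074, 'cx': 261.168, 'cy': 202.8807, 'dist': [-0.181, 0.0, 0.0, 0.0, 0.0], 'R': [[-0.012, -0.9999, -0.0106], [-0.9862, 0.0136, -0.1651], [0.1653, 0.0084, -0.9862]], 't': [196.6629, 546.1284, 1216.5437]}
{'fx': 278.02941306191366, 'fy': 278.02941306191366, 'cx': 253.33150318672077, 'cy': 190.90505432543836, 'dist': array([-0.02491555,  0.        ,  0.        ,  0.        ,  0.        ]), 'R': array([[ 0.2942639 ,  0.9557233 , -0.00131403],
       [ 0.91862341, -0.28246107,  0.27630922],
       [ 0.26370399, -0.08251493, -0.96106789]]), 't': array([-650.06713785,  -32.09307583,  391.89013496])}
163.5
```

View pics/scene0.png

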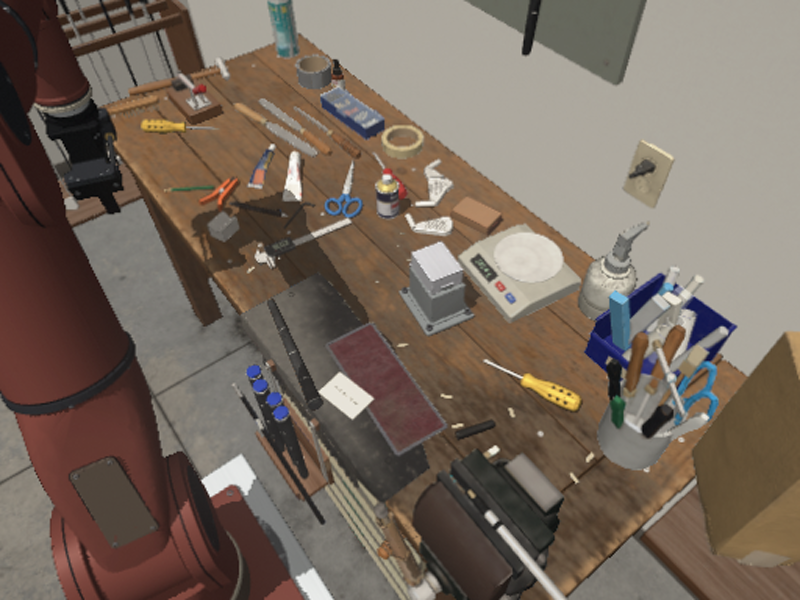

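View pics/top0.png

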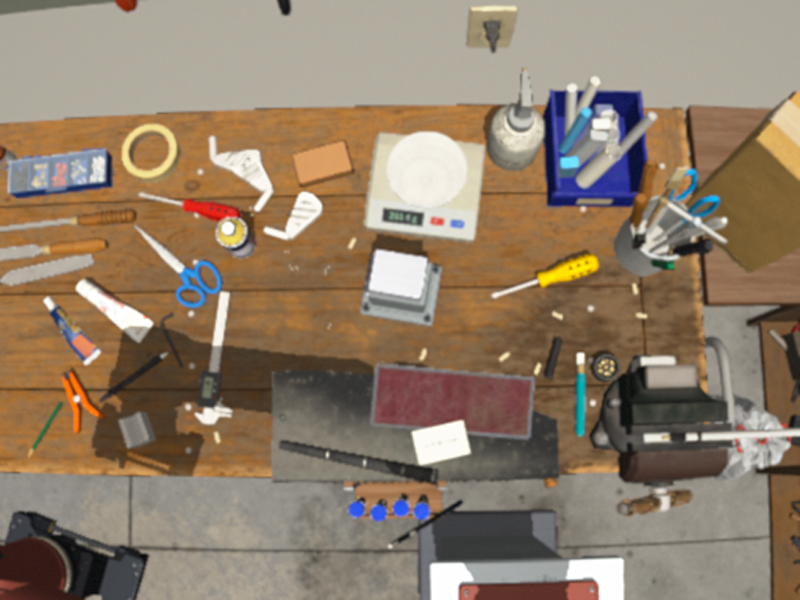

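The scene picture shows the stand at about (437,290) and the yellow screwdriver from (487,361) to (578,400). In the top view the hood is at (398,275), and the screwdriver runs from its tip (493,296) to its handle end (597,264). Next I need enlarged crops.

```bash
cat > h.py <<'E'
from station import *
import cv2,numpy as np
def back(name,uv,z,c=None):
    c=c or camera_info(name);K=np.array([[c['fx'],0,c['cx']],[0,c['fy'],c['cy']],[0,0,1]])
    p=cv2.undistortPoints(np.array([[uv]],float),K,np.array(c['dist']))[0,0]
    R=np.array(c['R']);t=np.array(c['t']);d=R.T@np.r_[p,1];o=-R.T@t
    return o+d*(z-o[2])/d[2]
def proj(name,X,c=None):
    c=c or camera_info(name);K=np.array([[c['fx'],0,c['cx']],[0,c['fy'],c['cy']],[0,0,1]])
    return cv2.projectPoints(np.atleast_2d(np.array(X,float)),cv2.Rodrigues(np.array(c['R']))[0],np.array(c['t'],float),K,np.array(c['dist']))[0][:,0]
E
python3 - <<'E'
from h import *
a=read_camera("top")[:,:,::-1];b=read_camera("scene")[:,:,::-1]
# crops: top x 225..385,y150..215 (5x) ; scene x 250..380,y150..270
t=cv2.resize(a[152:212,226:386],None,fx=5,fy=5,interpolation=cv2.INTER_CUBIC)
s=cv2.resize(b[150:210,250:310],None,fx=5,fy=5,interpolation=cv2.INTER_CUBIC)
s2=cv2.resize(b[210:270,300:380],None,fx=5,fy=5,interpolation=cv2.INTER_CUBIC)
o=np.zeros((600,800,3),np.uint8);o[:300]=t;o[300:,:300]=s;o[300:,300:700]=s2
cv2.imwrite("pics/c1.png",o)
E
```

```text
(no output)
```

View pics/c1.png

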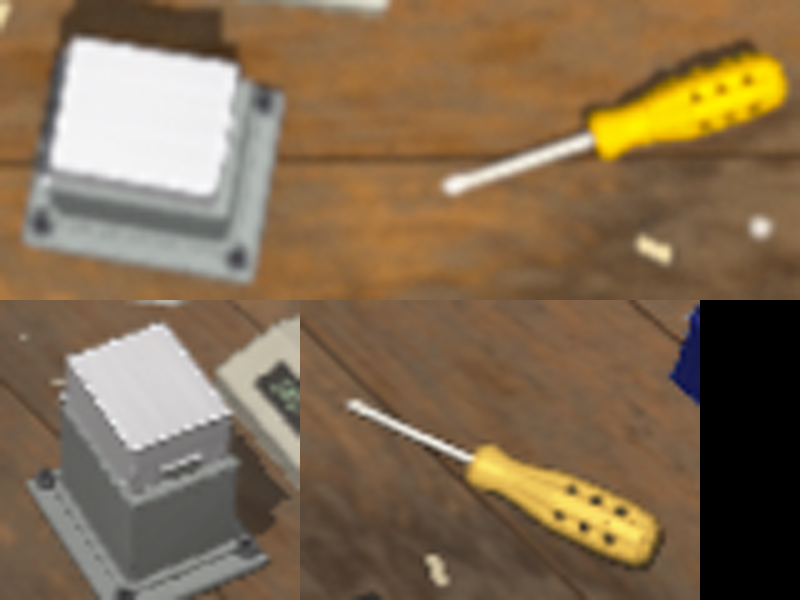

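The crop shows the notch as the dark slot in the hood's right-hand face, at crop (183,465), which is scene pixel (286.6,183). So the front faces −y and the hinge is on the +y side. The top crop gives the blade tip at (443,187), the handle end at about (787,88), hood-top corners at (70,38), (242,65), (215,195) and (50,168), and foot corners at (25,242), (250,280) and (285,92).

```bash
python3 - <<'E'
from h import *
T=lambda x,y:(226+x/5-.4,152+y/5-.4)
np.set_printoptions(precision=1,suppress=True)
H=np.array([back("top",T(*p),131) for p in[(70,38),(242,65),(215,195),(50,168)]])
print("hood",H,"sides",[np.linalg.norm(H[i]-H[i-1]) for i in range(4)])
F=np.array([back("top",T(*p),12) for p in[(25,242),(250,280),(285,92)]]);print("foot",F,np.linalg.norm(F[0]-F[1]),np.linalg.norm(F[2]-F[1]))
for a,b in((H[1],H[0]),(H[2],H[3]),(F[1],F[0])):print("yaw",np.arctan2(*(b-a)[[1,0]]))
print("foot centre",(F[0]+F[2])/2,"hood centre",H.mean(0))
tip=back("top",T(443,187),2);end=back("top",T(787,88),18);print("tip",tip,"end",end,np.linalg.norm(end-tip), back("top",T(597,132),20))
print("scene tip",back("scene",(300+355/5,210+105/5),2),"end",back("scene",(300+655/5,210+250/5),18))
print("scene notch",back("scene",(286.6,183),95.5))
S=lambda x,y:(250+x/5-.4,150+(y-300)/5-.4)
print("hood scene",[back("scene",S(*p),131) for p in[(68,355),(160,325),(232,413),(130,450)]])
d=(end-tip)[:2];print("driver dir",np.arctan2(d[1],d[0]))
print(sense()['tcp_pos'])
E
```

```text
hood [[641.9 239.6 131. ]
 [627.3 157.  131. ]
 [563.8 170.9 131. ]
 [578.1 249.4 131. ]] sides [np.float64(64.57411060215884), np.float64(83.9258266770967), np.float64(64.94414985992341), np.float64(79.81634249576659)]
foot [[563.1 269.9  12. ]
 [541.4 152.4  12. ]
 [641.7 132.2  12. ]] 119.41137900939592 102.34113990405059
yaw 1.3956072754462272
yaw 1.3914330450770653
yaw 1.3877120262760851
foot centre [602.4 201.   12. ] hood centre [602.8 204.2 131. ]
tip [591.4  49.2   2. ] end [ 639.6 -134.6   18. ] 190.68474069089675 [616.3 -31.2  20. ]
scene tip [728.5 -62.4   2. ] end [ 774.1 -225.8   18. ]
scene notch [599.8 165.9  95.5]
hood scene [array([580.5, 250.5, 131. ]), array([637.6, 236.3, 131. ]), array([625.7, 158.2, 131. ]), array([563.3, 172.1, 131. ])]
driver dir -1.314351705466391
[190.7 621.3 404.2]
```

```bash
cat >> h.py <<'E'
from scipy.spatial.transform import Rotation as Ro
np.set_printoptions(precision=2,suppress=True)
def go(x,y,z,yaw):
    "tool-axis shift and turn to TCP at x,y,z with tool x at world yaw"
    s=sense();R=Ro.from_euler('xyz',s['ee_rot']).as_matrix()
    t=s['ee_rot'][2]-yaw; t=(t+np.pi)%(2*np.pi)-np.pi
    print("shift",R.T@(np.array([x,y,z])-s['tcp_pos']),"turn",round(t,3),"now",s['tcp_pos'],s['ee_rot'],s['contact_force'],s['opening'],s['q'],s['t'])
E
```

>>> jog_arm(
  motion=[
    [-311,-272,0,0.5,87],
    [-311,-272,0,0.5,87],
    [-311,-272,0,0.5,87],
    [-311,-272,0,0.5,87],
    [-311,-272,0,0.5,87],
    [-311,-272,0,0.5,87],
    [-311,-272,0,0.5,87],
    [-311,-272,0,0.5,87],
    [-311,-272,0,0.5,87],
    [-311,-272,0,0.5,87],
  ],
)

```text
t: 1.03
tcp_pos: [409.1, 267.5, 404.9]
ee_rot: [3.141, -0.0, 2.343]
contact_force: [0.7, -0.1, 0.1]
opening: 86.8
gripper_force: 0.0
```

```bash
python3 -c "
from h import *
go(626,-82.3,330,1.827)
print(back('scene',(311,231),2),back('scene',(371,260),18))"
```

```text
shift [-401.95  -88.69   74.81] turn 0.516 now [409.09 267.51 404.9 ] [ 3.14 -0.    2.34] [ 0.71 -0.12  0.11] 86.77522736487971 [-1.03 -0.01  0.36  1.86  0.    1.29  0.1 ] 1.0333
[592.83  41.97   2.  ] [ 649.05 -130.72   18.  ]
```

>>> jog_arm(
  motion=[
    [-402,-89,75,0.516,87],
    [-402,-89,75,0.516,87],
    [-402,-89,75,0.516,87],
    [-402,-89,75,0.516,87],
    [-402,-89,75,0.516,87],
    [-402,-89,75,0.516,87],
    [-402,-89,75,0.516,87],
    [-402,-89,75,0.516,87],
    [-402,-89,75,0.516,87],
    [-402,-89,75,0.516,87],
  ],
)

```text
t: 1.87
tcp_pos: [625.0, -79.8, 329.6]
ee_rot: [3.142, -0.0, 1.829]
contact_force: [0.5, 0.9, 0.4]
opening: 87.0
gripper_force: 0.0
```

>>> jog_arm(
  motion=[
    [0,0,0,0,87],
    [0,0,0,0,87],
  ],
)

```text
t: 2.03
tcp_pos: [624.4, -81.3, 328.9]
ee_rot: [-3.139, 0.002, 1.823]
contact_force: [-0.8, 0.1, -0.9]
opening: 86.9
gripper_force: 0.0
```

```bash
python3 - <<'E'
from h import *
go(626,-82.3,330,1.827)
c=camera_info("wrist");im=read_camera("wrist")
cv2.imwrite("pics/w1.png",cv2.resize(im[:,:,::-1],(800,600),interpolation=cv2.INTER_CUBIC))
d=np.array([.254,-.967]);t=np.array([591.4,49.2])
print(proj("wrist",[[*t,2],[*(t+136*d),40],[*(t+187*d),20]],c)*1.5625)
import pickle;pickle.dump(c,open("w1.pkl","wb"))
E
```

```text
shift [-1.34  1.31 -1.1 ] turn -0.004 now [624.39 -81.33 328.91] [-3.14  0.    1.82] [-0.82  0.13 -0.89] 86.94068767503619 [-0.47  0.4   0.68  1.64 -0.26  1.2   0.52] 2.0333
[[398.78  80.82]
 [399.81 298.96]
 [399.86 358.93]]
```

View pics/w1.png

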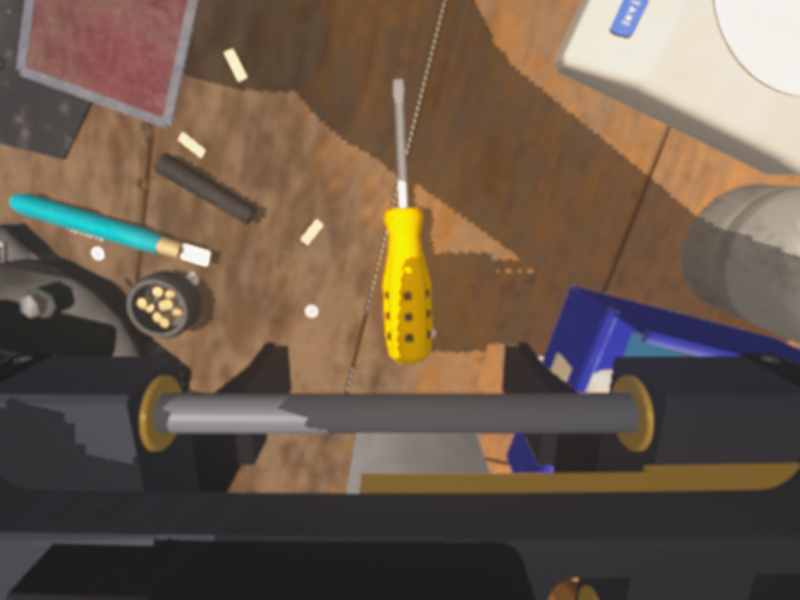

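The wrist view shows the blade tip at (399,80), as predicted. The handle's centre line runs through (404,212) to (409,360), so the driver is turned slightly from my estimate. I'll refine that and check clearance to the blue bin and pencil pot.

```bash
python3 - <<'E'
from h import *
import pickle;c=pickle.load(open("w1.pkl","rb"))
W=lambda u,v,z:back("wrist",(u/1.5625,v/1.5625),z,c)
tip=W(399,79,2)
n=W(404,212,20);e=W(408.5,361,18);m=W(407.5,300,38)
print(tip,n,e,m)
for p in(n,e,m):
    d=(p-tip)[:2];print(np.linalg.norm(d),np.arctan2(-d[1],-d[0]))
T=lambda u,v,z:back("top",(u/1.5625,v/1.5625),z)
print("bin corner",T(548,205,0),T(548,205,60),"pot",T(617,245,0),T(617,245,90),"dispenser",T(515,168,0))
E
```

```text
[591.27  50.28   2.  ] [615.26 -29.67  20.  ] [ 645.64 -132.5    18.  ] [631.13 -82.31  38.  ]
83.47424860432571 1.862331050165918
190.70246790960283 1.859955741390503
138.45010094106615 1.86283748707427
bin corner [750.99 -56.27   0.  ] [731.9  -45.34  60.  ] pot [ 678.1  -174.08    0.  ] [ 654.54 -149.49   90.  ] dispenser [819.6   -1.29   0.  ]
```

```bash
python3 - <<'E'
from h import *
def tri(t,s):
    best=min(np.arange(0,260,2),key=lambda z:np.linalg.norm(back("top",np.array(t)/1.5625,z)-back("scene",np.array(s)/1.5625,z)))
    a=back("top",np.array(t)/1.5625,best);b=back("scene",np.array(s)/1.5625,best);return a,np.linalg.norm(a-b)
print("bin corner",tri((548,205),(587,345)))
print("brush top",tri((651,172),(640,342)), "brush2",tri((0,0),(0,0)) )
for z in(100,150,200):print(z,back("top",(650/1.5625,170/1.5625),z))
E
python3 -c "
from h import *
go(630.5,-81.5,230,1.861)"
```

```text
bin corner (array([742.08, -51.17,  28.  ]), np.float64(6.903196726969511))
brush top (array([ 742.22, -182.89,  192.  ]), np.float64(49.65237513526836)) brush2 (array([1046.92,  847.59,  258.  ]), np.float64(976.6676126434345))
100 [ 779.35 -211.75  100.  ]
150 [ 760.91 -195.36  150.  ]
200 [ 742.48 -178.97  200.  ]
shift [-3.85  5.61 99.37] turn -0.035 now [624.24 -79.13 329.38] [-3.14  0.    1.83] [-0.1   1.16  1.  ] 86.72697679747226 [-0.47  0.4   0.67  1.64 -0.26  1.2   0.52] 2.0833
```

>>> jog_arm(
  motion=[
    [-4,5.5,40,-0.035,87],
    [-4,5.5,80,-0.035,87],
    [-4,5.5,110,-0.035,87],
    [-4,5.5,130,-0.035,87],
    [-4,5.5,138,-0.035,87],
    [-4,5.5,145,-0.035,87],
    [-4,5.5,145,-0.035,87],
  ],
)

```text
t: 2.67
tcp_pos: [630.6, -79.6, 185.0]
ee_rot: [-3.141, -0.001, 1.864]
contact_force: [-0.3, 0.5, 0.4]
opening: 87.0
gripper_force: 0.0
```

```bash
python3 -c "
from h import *
go(630.5,-81.5,184.5,1.861)"
```

```text
shift [-1.78 -0.62  0.52] turn 0.003 now [630.58 -79.62 185.02] [-3.14 -0.    1.86] [-0.26  0.5   0.36] 86.96029731068917 [-0.4   0.56  0.59  1.74 -0.38  0.95  0.64] 2.6667
```

>>> jog_arm(
  motion=[
    [-1,0,0,0,60],
    [-1,0,0,0,40],
    [-1,0,0,0,15],
    [-1,0,0,0,15],
    [-1,0,0,0,15],
    [-1,0,0,0,15],
    [-1,0,0,0,15],
    [-1,0,0,0,15],
    [-1,0,0,0,15],
    [-1,0,0,0,15],
  ],
)

```text
t: 3.5
tcp_pos: [630.9, -81.8, 185.1]
ee_rot: [-3.141, 0.0, 1.863]
contact_force: [0.1, 0.3, -0.3]
opening: 28.7
gripper_force: 0.0
```

>>> jog_arm(
  motion=[
    [0,0,-20,0,15],
    [0,0,-50,0,15],
    [0,0,-80,0,15],
    [0,0,-110,0,15],
    [0,0,-130,0,15],
    [0,0,-130,0,15],
  ],
)

```text
t: 4.0
tcp_pos: [632.0, -82.4, 319.9]
ee_rot: [3.135, 0.002, 1.862]
contact_force: [0.2, -0.6, -0.3]
opening: 25.9
gripper_force: 30.0
```

```bash
python3 - <<'E'
from h import *
# notch pose
a=1.391;u=np.array([np.cos(a),np.sin(a)]);O=np.array([602.4,201.7])
n=O-38*u;print("notch",n)
g=n-(136+40)*u   # tip 40 mm short of the notch
go(*g,315,a)
c=camera_info("wrist");im=read_camera("wrist")
cv2.imwrite("pics/w2.png",cv2.resize(im[:,:,::-1],(800,600),interpolation=cv2.INTER_CUBIC))
s=sense();p=s['tcp_pos'];y=s['ee_rot'][2];v=np.array([np.cos(y),np.sin(y)])
for z in(-10,0,10):print(proj("wrist",[[*(p[:2]+136*v),p[2]-163.5-19+z]],c)*1.5625)
E
```

```text
notch [595.6  164.31]
shift [ 89.98 -43.91   4.45] turn 0.471 now [632.03 -82.4  319.89] [3.14 0.   1.86] [ 0.23 -0.62 -0.25] 25.872219879739195 [-0.45  0.42  0.67  1.63 -0.28  1.18  0.57] 4.0
[[392.06  -0.54]]
[[391.99 -12.  ]]
[[391.92 -25.07]]
```

View pics/w2.png

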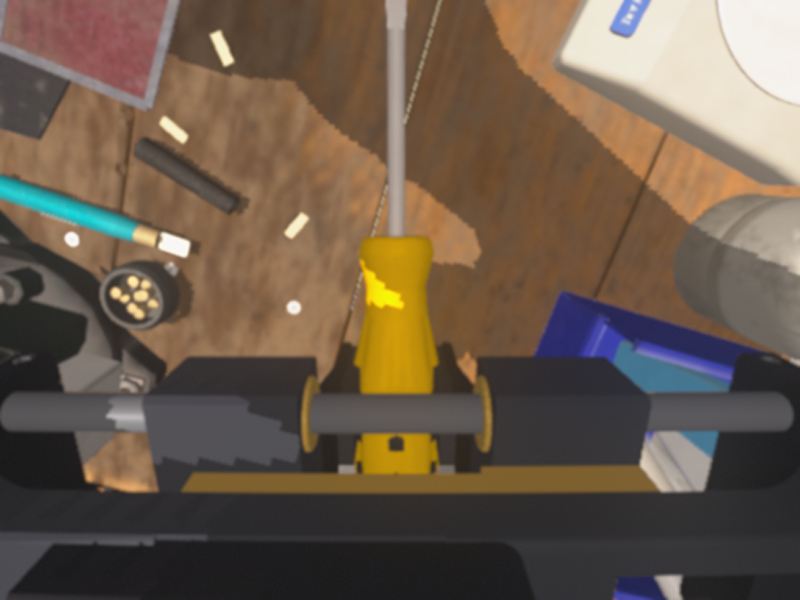

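The driver is held, but the fingers may have still been closing when the lift began, so it could sit low in the pads. I'll set it down and regrip so the geometry is known.

>>> jog_arm(
  motion=[
    [0,0,40,0,15],
    [0,0,80,0,15],
    [0,0,105,0,15],
    [0,0,115,0,15],
    [0,0,120,0,15],
    [0,0,120,0,15],
  ],
)

```text
t: 4.55
tcp_pos: [630.6, -81.9, 194.3]
ee_rot: [-3.14, -0.0, 1.863]
contact_force: [0.1, 0.2, -0.6]
opening: 26.0
gripper_force: 30.0
```

>>> jog_arm(
  motion=[
    [0,0,2,0,15],
    [0,0,2,0,15],
    [0,0,4,0,15],
    [0,0,4,0,15],
  ],
)

```text
t: 4.88
tcp_pos: [631.2, -81.7, 191.9]
ee_rot: [3.14, 0.0, 1.863]
contact_force: [-0.6, -0.1, -0.7]
opening: 25.6
gripper_force: 30.0
```

>>> jog_arm(
  motion=[
    [0,0,0,0,36],
    [0,0,0,0,36],
    [0,0,3,0,36],
    [0,0,6,0,36],
    [0,0,6,0,36],
    [0,0,6,0,36],
  ],
)

```text
t: 5.38
tcp_pos: [630.7, -81.7, 184.7]
ee_rot: [-3.141, -0.0, 1.863]
contact_force: [-0.1, 0.1, -0.4]
opening: 35.4
gripper_force: 0.0
```

>>> jog_arm(
  motion=[
    [0,0,0,0,15],
    [0,0,0,0,15],
    [0,0,0,0,15],
    [0,0,0,0,15],
    [0,0,0,0,15],
    [0,0,0,0,15],
  ],
)

```text
t: 5.88
tcp_pos: [630.9, -81.8, 185.2]
ee_rot: [3.141, 0.0, 1.863]
contact_force: [-0.2, 0.1, 0.4]
opening: 25.6
gripper_force: 30.0
```

>>> jog_arm(
  motion=[
    [0,0,-10,0,15],
    [0,0,-50,0,15],
    [0,0,-80,0,15],
    [0,0,-110,0,15],
    [0,0,-130,0,15],
    [0,0,-130,0,15],
  ],
)

```text
t: 6.38
tcp_pos: [632.0, -82.5, 320.8]
ee_rot: [3.135, 0.002, 1.862]
contact_force: [1.0, -1.5, -0.2]
opening: 25.7
gripper_force: 30.0
```

```bash
python3 - <<'E'
from h import *
a=1.391;u=np.array([np.cos(a),np.sin(a)]);O=np.array([602.4,201.7])
n=O-38*u
g=n-(136+40)*u
go(*g,277.5,a)   # tip centre at 277.5-163.5-19=95
E
```

```text
shift [ 90.11 -44.14  42.82] turn 0.471 now [631.99 -82.48 320.81] [3.13 0.   1.86] [ 0.99 -1.51 -0.19] 25.692944705085377 [-0.45  0.42  0.67  1.63 -0.28  1.18  0.57] 6.3833
```

>>> jog_arm(
  motion=[
    [30,-15,0,0.12,15],
    [60,-30,10,0.24,15],
    [89,-43,25,0.36,15],
    [89,-43,37,0.471,15],
    [89,-43,37,0.471,15],
    [89,-43,37,0.471,15],
    [89,-43,37,0.471,15],
    [89,-43,37,0.471,15],
  ],
)

```text
t: 7.05
tcp_pos: [564.8, -10.1, 279.0]
ee_rot: [3.14, 0.0, 1.393]
contact_force: [-0.1, 0.4, -0.3]
opening: 25.8
gripper_force: 30.0
```

```bash
python3 - <<'E'
from h import *
a=1.391;u=np.array([np.cos(a),np.sin(a)]);O=np.array([602.4,201.7]);n=O-38*u
go(*(n-176*u),278,a)
b=read_camera("scene")[:,:,::-1];c=camera_info("wrist");w=read_camera("wrist")[:,:,::-1]
o=np.zeros((600,800,3),np.uint8)
o[:,:480]=cv2.resize(b[150:225,250:310],None,fx=8,fy=8,interpolation=cv2.INTER_CUBIC)
o[:400,480:]=cv2.resize(w[0:200,176:336],None,fx=2,fy=2)
cv2.imwrite("pics/c2.png",o)
f=lambda X:(proj("scene",X)-[250,150]+.5)*8
tip=n-40*u
print("tip pred",f([*tip,95]),f([*tip,90]),"notch",f([*n,95]),"origin axis",f([*O,131]))
print("w",(proj("wrist",[[*tip,95],[*n,95]],c)-[176,0])*2+[480,0])
E
```

```text
shift [ 1.06 -0.88  1.03] turn 0.002 now [564.81 -10.05 279.03] [3.14 0.   1.39] [-0.07  0.38 -0.25] 25.78479061550528 [-0.69  0.32  0.75  1.86 -0.25  1.06 -0.02] 7.05
tip pred [[346.88 354.58]] [[346.09 363.45]] notch [[290.59 277.2 ]] origin axis [[242.16 139.78]]
w [[ 634.82  -19.06]
 [ 634.87 -204.98]]
```

View pics/c2.png

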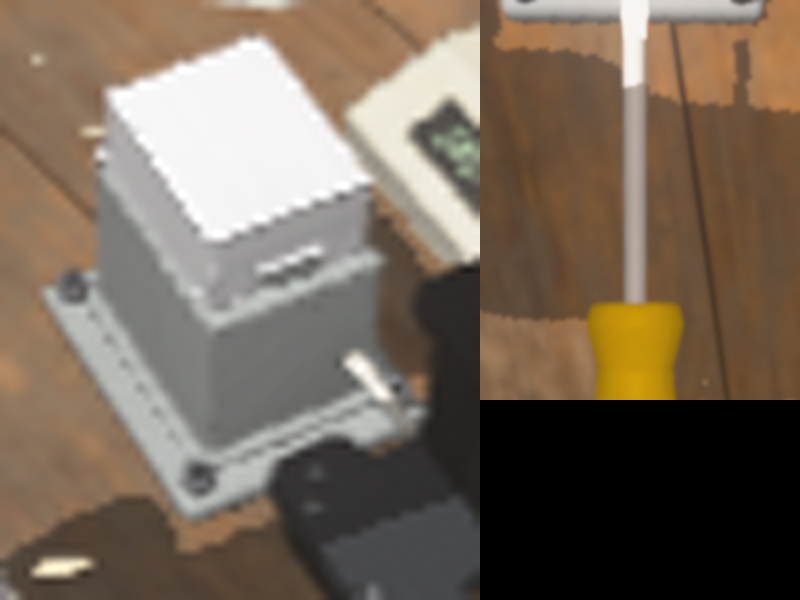

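The tip is at (350,356), within 3 px of the prediction. The notch is just below the bright rolled edge at (290,264). I'll fit the stand pose to corners in both cameras to check it.

```bash
python3 - <<'E'
from h import *
from scipy.optimize import least_squares
S={(-38,32,130.5):(212,240),(-38,-32,130.5):(370,183),(42,-32,130.5):(262,38),(42,32,130.5):(107,92),(-45,35,90):(210,324),(-45,-35,90):(381,258),(-62,52,12):(190,517),(62,52,12):(45,290)}
T={(42,32,130.5):(50,168),(42,-32,130.5):(70,38),(-38,-32,130.5):(242,65),(-38,32,130.5):(215,195),(62,52,12):(25,242),(-62,52,12):(250,280),(-62,-52,12):(285,92)}
s=np.array(list(S.values()))/8+[250,150]-.5; t=np.array(list(T.values()))/5+[226,152]-.4
# left of the front (robot side seen from -y) is local +y? local x=+y world -> local y = -x world
cs,ct=camera_info("scene"),camera_info("top")
def X(p,k):
    k=np.array(list(k),float);c,q=np.cos(p[2]),np.sin(p[2]);return np.c_[p[0]+c*k[:,0]-q*k[:,1],p[1]+q*k[:,0]+c*k[:,1],k[:,2]]
def r(p,full=False):
    a=proj("scene",X(p,S),cs)+p[3:5]-s;b=proj("top",X(p,T),ct)+p[5:7]-t
    return (a,b) if full else np.r_[a.ravel(),b.ravel(),(p[3:5]-[.4,.2])/.4,p[5:7]/1.]
f=least_squares(r,[602,201,1.391,0,0,0,0],loss="soft_l1")
print(f.x);[print(v) for v in r(f.x,True)]
E
```

```text
[602.14 203.51   1.39   0.34   0.17   0.42  -0.18]
[[ 0.1   0.33]
 [ 0.34 -0.48]
 [ 0.07 -0.42]
 [ 0.05  0.19]
 [ 0.28  1.14]
 [ 0.24  0.74]
 [-0.12 -0.37]
 [-0.67 -0.55]]
[[-0.08 -0.24]
 [ 0.69  0.12]
 [-0.98  0.11]
 [-0.04 -0.11]
 [-1.13  0.16]
 [ 0.6   0.44]
 [ 0.09 -0.28]]
```

>>> jog_arm(
  motion=[
    [15,0,0,0,15],
    [30,0,0,0,15],
    [38,0,0,0,15],
    [42,0,0,0,15],
    [46,0,0,0,15],
    [50,0,0,0,15],
    [54,0,0,0,15],
    [54,0,0,0,15],
    [54,0,0,0,15],
  ],
)

```text
t: 7.9
tcp_pos: [573.7, 44.2, 278.1]
ee_rot: [-3.142, 0.0, 1.392]
contact_force: [-0.5, -0.2, -0.9]
opening: 26.0
gripper_force: 30.0
```

```bash
python3 - <<'E'
from h import *
print(sense()['tcp_pos'],sense()['contact_force'])
b=read_camera("scene")[:,:,::-1]
cv2.imwrite("pics/c3.png",cv2.resize(b[150:225,250:310],None,fx=8,fy=8,interpolation=cv2.INTER_CUBIC))
E
```

```text
[573.69  44.2  278.08] [-0.48 -0.16 -0.87]
```

View pics/c3.png

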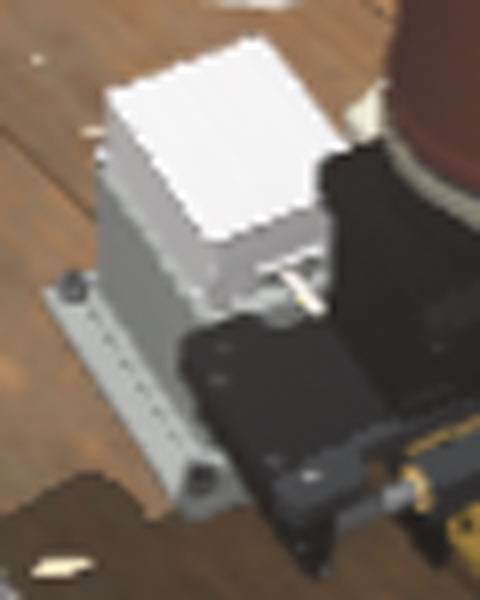

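The blade tip sits in the notch under the rolled edge at about (285,268), with no contact force. Now I'll pry slowly along the arc.

>>> jog_arm(
  motion=[
    [0,0,-3,0,15],
    [1,0,-8,0,15],
    [2,0,-14,0,15],
    [3,0,-20,0,15],
    [5,0,-26,0,15],
    [8,0,-32,0,15],
    [12,0,-38,0,15],
    [13,0,-40,0,15],
    [13,0,-40,0,15],
    [13,0,-40,0,15],
  ],
)

```text
t: 8.78
tcp_pos: [576.1, 57.4, 318.3]
ee_rot: [3.141, -0.0, 1.392]
contact_force: [-0.6, -0.1, -0.8]
opening: 25.8
gripper_force: 30.0
```

```bash
python3 - <<'E'
from h import *
print(sense()['tcp_pos'],sense()['contact_force'])
b=read_camera("scene")[:,:,::-1];a=read_camera("top")[:,:,::-1]
o=np.zeros((600,800,3),np.uint8)
o[:,:480]=cv2.resize(b[140:215,250:310],None,fx=8,fy=8,interpolation=cv2.INTER_CUBIC)
o[:320,480:]=cv2.resize(a[150:230,220:300],None,fx=4,fy=4,interpolation=cv2.INTER_CUBIC)
cv2.imwrite("pics/c4.png",o)
E
```

```text
[576.15  57.37 318.3 ] [-0.61 -0.08 -0.83]
```

View pics/c4.png

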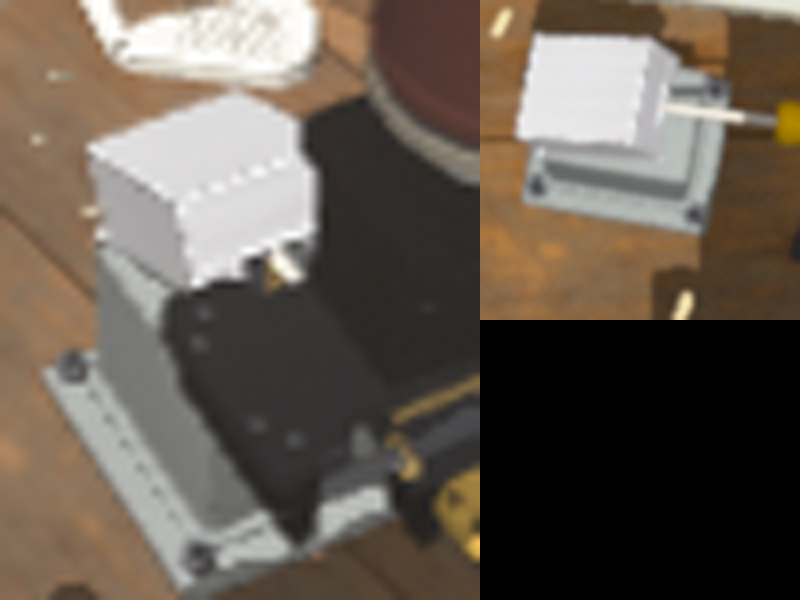

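The hood is open to about 0.5 rad with the blade under its rolled edge, at (285,265). I'll continue the arc.

>>> jog_arm(
  motion=[
    [4,0,-5,0,15],
    [8,0,-10,0,15],
    [13,0,-15,0,15],
    [19,0,-20,0,15],
    [25,0,-24,0,15],
    [32,0,-28,0,15],
    [39,0,-31,0,15],
    [45,0,-33,0,15],
    [51,0,-35,0,15],
    [51,0,-35,0,15],
  ],
)

```text
t: 9.72
tcp_pos: [585.3, 109.1, 353.3]
ee_rot: [3.141, -0.001, 1.394]
contact_force: [0.2, 1.1, -1.9]
opening: 25.8
gripper_force: 30.0
```

>>> jog_arm(
  motion=[
    [0,0,10,0,15],
    [0,0,20,0,15],
    [10,0,20,0,15],
    [20,0,20,0,15],
    [30,0,20,0,15],
    [36,0,20,0,15],
    [42,0,20,0,15],
    [42,0,20,0,15],
  ],
)

```text
t: 10.38
tcp_pos: [592.7, 150.4, 333.1]
ee_rot: [3.141, -0.0, 1.394]
contact_force: [-0.3, 0.5, -0.4]
opening: 25.5
gripper_force: 30.0
```

```bash
python3 - <<'E'
from h import *
print(sense()['tcp_pos'],sense()['contact_force'])
O=np.array([602.1,203.5]);u=np.array([np.cos(1.39),np.sin(1.39)])
s=sense();print("tip x rel hinge",(s['tcp_pos'][:2]-O)@u+136-46, "h",s['tcp_pos'][2]-163.5-19.5-93)
E
```

```text
[592.73 150.36 333.07] [-0.28  0.47 -0.41]
tip x rel hinge 36.04174834887482 h 57.06770916165283
```

>>> jog_arm(
  motion=[
    [4,0,0,0,15],
    [8,0,0,0,15],
    [12,0,0,0,15],
    [15,0,0,0,15],
    [18,0,0,0,15],
    [18,0,0,0,15],
    [18,0,0,0,15],
  ],
)

```text
t: 10.97
tcp_pos: [595.8, 166.8, 333.3]
ee_rot: [3.141, -0.001, 1.392]
contact_force: [0.1, -0.1, -0.7]
opening: 25.7
gripper_force: 30.0
```

```bash
python3 - <<'E'
from h import *
b=read_camera("scene")[:,:,::-1];a=read_camera("top")[:,:,::-1]
o=np.zeros((600,800,3),np.uint8)
o[:,:480]=cv2.resize(b[120:195,240:300],None,fx=8,fy=8,interpolation=cv2.INTER_CUBIC)
o[:320,480:]=cv2.resize(a[150:230,220:300],None,fx=4,fy=4,interpolation=cv2.INTER_CUBIC)
cv2.imwrite("pics/c5.png",o)
E
```

```text
(no output)
```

View pics/c5.png

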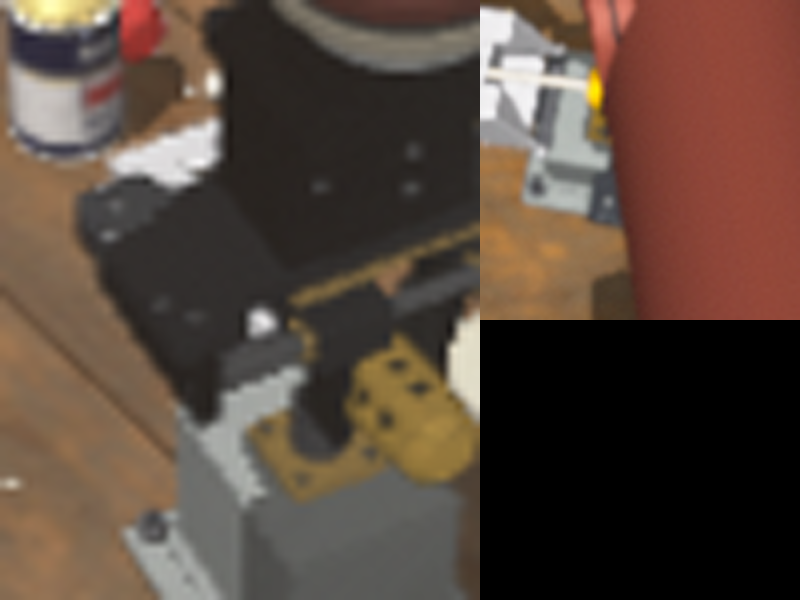

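The hood is open past upright; its inside shows in the top view. The knob and brass flange are exposed. I'll withdraw the driver straight back and return it to its old spot.

>>> jog_arm(
  motion=[
    [-20,0,0,0,15],
    [-50,0,0,0,15],
    [-85,0,0,0,15],
    [-120,0,0,0,15],
    [-150,0,0,0,15],
    [-160,0,0,0,15],
    [-160,0,0,0,15],
    [-160,0,0,0,15],
  ],
)

```text
t: 11.73
tcp_pos: [567.3, 8.6, 333.3]
ee_rot: [3.141, -0.001, 1.391]
contact_force: [0.5, 0.5, 0.0]
opening: 25.6
gripper_force: 30.0
```

```bash
python3 -c "
from h import *
go(630.9,-81.8,300,1.862)"
```

```text
shift [-77.56  78.79  33.29] turn -0.471 now [567.27   8.6  333.34] [ 3.14 -0.    1.39] [0.53 0.46 0.02] 25.642394531736038 [-0.75  0.26  0.77  1.79 -0.2   1.16 -0.1 ] 11.7333
```

>>> jog_arm(
  motion=[
    [-20,20,5,-0.12,15],
    [-40,40,10,-0.24,15],
    [-60,60,20,-0.36,15],
    [-77.5,79,33,-0.471,15],
    [-77.5,79,33,-0.471,15],
    [-77.5,79,33,-0.471,15],
    [-77.5,79,33,-0.471,15],
  ],
)

```text
t: 12.32
tcp_pos: [631.6, -79.7, 299.7]
ee_rot: [-3.141, -0.001, 1.863]
contact_force: [0.6, 0.5, -1.8]
opening: 26.3
gripper_force: 30.0
```

>>> jog_arm(
  motion=[
    [0,0,30,0,15],
    [0,0,60,0,15],
    [0,0,85,0,15],
    [0,0,100,0,15],
    [0,0,108,0,15],
    [0,0,111,0,15],
    [0,0,111,0,15],
    [0,0,111,0,15],
  ],
)

```text
t: 12.98
tcp_pos: [631.9, -81.4, 190.5]
ee_rot: [3.14, 0.001, 1.863]
contact_force: [-0.9, -0.2, -0.9]
opening: 25.9
gripper_force: 30.0
```

>>> jog_arm(
  motion=[
    [0,0,1,0,15],
    [0,0,2,0,15],
    [0,0,3,0,15],
    [0,0,3,0,15],
    [0,0,3,0,15],
  ],
)

```text
t: 13.4
tcp_pos: [631.2, -81.5, 186.2]
ee_rot: [3.141, 0.0, 1.863]
contact_force: [-1.1, -0.0, -1.1]
opening: 26.0
gripper_force: 30.0
```

>>> jog_arm(
  motion=[
    [0,0,0,0,40],
    [0,0,0,0,40],
    [0,0,0,0,60],
    [0,0,0,0,60],
    [0,0,0,0,60],
  ],
)

```text
t: 13.82
tcp_pos: [631.3, -81.5, 186.1]
ee_rot: [3.142, 0.0, 1.863]
contact_force: [0.2, 0.0, 0.2]
opening: 51.2
gripper_force: 0.0
```

>>> jog_arm(
  motion=[
    [0,0,-20,0,60],
    [0,0,-60,0,60],
    [0,0,-100,0,60],
    [0,0,-135,0,60],
    [0,0,-135,0,60],
    [0,0,-135,0,60],
  ],
)

```text
t: 14.32
tcp_pos: [631.8, -81.8, 323.7]
ee_rot: [3.137, 0.001, 1.863]
contact_force: [1.2, -0.0, -0.6]
opening: 60.0
gripper_force: 0.0
```

```bash
python3 -c "
from h import *
go(602.1,203.5,330,1.39)
cv2.imwrite('pics/t6.png',read_camera('top')[:,:,::-1])
b=read_camera('scene')[:,:,::-1];cv2.imwrite('pics/s6.png',b)
hsv=cv2.cvtColor(b,cv2.COLOR_BGR2HSV);m=cv2.inRange(hsv,(18,140,100),(32,255,255));m[:200]=0;m[:,:290]=0;m[:,385:]=0
v,u=np.nonzero(m);print('yellow',len(u),u.min(),u.max(),v.min(),v.max())"
```

```text
shift [281.8   53.66  -6.33] turn 0.473 now [631.84 -81.82 323.7 ] [3.14 0.   1.86] [ 1.19 -0.03 -0.63] 59.97685109540017 [-0.47  0.42  0.69  1.63 -0.28  1.19  0.57] 14.3167
yellow 264 333 371 239 262
```

>>> jog_arm(
  motion=[
    [35,5,0,0.12,60],
    [70,12,0,0.24,60],
    [105,20,0,0.36,60],
    [140,30,0,0.472,60],
    [175,40,0,0.472,60],
    [205,50,-3,0.472,60],
    [214,71,-6,0.472,60],
    [214,71,-6,0.472,60],
    [214,71,-6,0.472,60],
  ],
)

```text
t: 15.17
tcp_pos: [637.5, 145.2, 325.2]
ee_rot: [-3.14, 0.002, 1.393]
contact_force: [-0.0, -1.5, -0.3]
opening: 60.0
gripper_force: 0.0
```

```bash
python3 - <<'E'
from h import *
import pickle
O=np.array([602.1,203.5]);u=np.array([np.cos(1.39),np.sin(1.39)])
go(*(O-70*u),330,1.39)
c=camera_info("wrist");w=read_camera("wrist")[:,:,::-1];pickle.dump(c,open("w7.pkl","wb"))
b=cv2.imread("pics/s6.png")
o=np.zeros((600,800,3),np.uint8)
o[:576,:480]=cv2.resize(w[20:308,136:376],None,fx=2,fy=2,interpolation=cv2.INTER_CUBIC)
o[:320,480:]=cv2.resize(b[140:220,240:320],None,fx=4,fy=4,interpolation=cv2.INTER_CUBIC)
o[320:580,480:]=cv2.resize(b[205:270,300:380],None,fx=4,fy=4,interpolation=cv2.INTER_CUBIC)
cv2.imwrite("pics/c7.png",o)
print("knob top pred",(proj("wrist",[[*O,120],[*O,96]],c)-[136,20])*2)
F=[[*(O+a*19*u+e*19*np.array([-u[1],u[0]])),96] for a,e in((-1,-1),(-1,1),(1,1),(1,-1))]
print("flange pred",(proj("wrist",F,c)-[136,20])*2)
E
```

```text
shift [-18.85 -45.36  -4.69] turn 0.003 now [637.49 145.15 325.18] [-3.14  0.    1.39] [-0.03 -1.55 -0.25] 60.00591213147241 [-0.82  0.47  0.72  1.58 -0.32  1.22 -0.23] 15.1667
knob top pred [[103.87 260.71]
 [118.45 251.87]]
flange pred [[170.43 301.5 ]
 [ 72.05 301.33]
 [ 64.09 199.94]
 [167.39 199.87]]
```

View pics/c7.png

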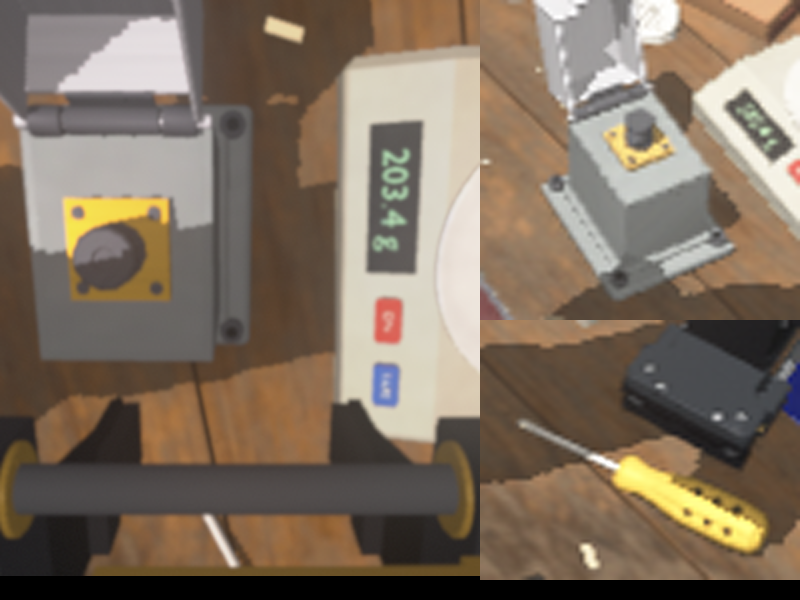

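The flange's predicted corners match the seen ones ((65,198), (171,198), (172,300), (72,300)) within 1–2 px. The knob top is at about (102,258), the hood is open and the driver is flat on the bench. My lateral step had a sign slip and ended 45 mm to the right, which was harmless. Next I'll move over the gauge.

>>> jog_arm(
  motion=[
    [0,-25,0,0,60],
    [15,-45,0,0,60],
    [35,-45,0,0,60],
    [51,-45,0,0,60],
    [51,-45,0,0,60],
    [51,-45,0,0,60],
    [51,-45,0,0,60],
    [51,-45,0,0,60],
  ],
)

```text
t: 15.88
tcp_pos: [603.0, 200.7, 326.9]
ee_rot: [3.141, 0.001, 1.389]
contact_force: [-0.1, -0.3, 0.4]
opening: 59.9
gripper_force: 0.0
```

```bash
python3 -c "
from h import *
go(602.1,203.5,281,1.39)"
```

```text
shift [ 2.62 -1.37 45.93] turn -0.001 now [602.97 200.72 326.94] [3.14 0.   1.39] [-0.06 -0.27  0.42] 59.941803426527834 [-0.94  0.42  0.71  1.63 -0.29  1.2  -0.34] 15.8833
```

>>> jog_arm(
  motion=[
    [2.5,-1,15,0,60],
    [2.5,-1,28,0,60],
    [2.5,-1,36,0,60],
    [2.5,-1,41,0,60],
    [2.5,-1,45,0,60],
    [2.5,-1,45,0,60],
    [2.5,-1,45,0,60],
  ],
)

```text
t: 16.47
tcp_pos: [602.1, 204.6, 282.2]
ee_rot: [3.142, 0.0, 1.391]
contact_force: [-0.5, 0.1, 0.1]
opening: 59.9
gripper_force: 0.0
```

```bash
python3 -c "
from h import *
go(602.1,203.5,281,1.39)"
```

```text
shift [-1.08  0.24  1.2 ] turn 0.001 now [602.06 204.61 282.2 ] [3.14 0.   1.39] [-0.55  0.07  0.09] 59.85036236860932 [-0.93  0.46  0.69  1.67 -0.32  1.12 -0.33] 16.4667
```

>>> jog_arm(
  motion=[
    [0,0,0,0,40],
    [0,0,0,0,40],
    [0,0,0,0,28],
    [0,0,0,0,26],
    [0,0,0,0,24],
    [0,0,0,0,24],
  ],
)

```text
t: 16.97
tcp_pos: [601.9, 204.8, 282.2]
ee_rot: [3.142, -0.0, 1.391]
contact_force: [-0.5, -0.6, 0.1]
opening: 28.9
gripper_force: 0.0
```

>>> jog_arm(
  motion=[
    [0,0,0,0,23],
    [0,0,0,0,22],
    [0,0,0,0,21],
    [0,0,0,0,20],
    [0,0,0,0,18],
    [0,0,0,0,15],
    [0,0,0,0,15],
  ],
)

```text
t: 17.55
tcp_pos: [602.2, 204.7, 282.2]
ee_rot: [3.141, -0.0, 1.391]
contact_force: [2.9, -0.1, 0.2]
opening: 21.3
gripper_force: 30.0
```

```bash
python3 -c "
from h import *
go(602.1,203.5,281,1.39)"
```

```text
shift [-1.18  0.1   1.24] turn 0.001 now [602.21 204.68 282.24] [ 3.14 -0.    1.39] [ 2.89 -0.07  0.18] 21.307610127424347 [-0.93  0.46  0.69  1.67 -0.32  1.12 -0.33] 17.55
```

>>> jog_arm(
  motion=[
    [0,0.3,-1,0,15],
    [0,0.5,-3,0,15],
    [0,0.5,-6,0,15],
    [0,0.5,-9,0,15],
    [0,0.5,-12,0,15],
    [0,0.5,-12,0,15],
  ],
)

```text
t: 18.05
tcp_pos: [602.4, 204.7, 294.9]
ee_rot: [-3.141, -0.0, 1.391]
contact_force: [1.3, -0.5, -0.3]
opening: 20.9
gripper_force: 30.0
```

>>> jog_arm(
  motion=[
    [0,0,0,0,15],
    [0,0,0,0,15],
  ],
)

```text
t: 18.22
tcp_pos: [602.4, 204.7, 294.2]
ee_rot: [-3.142, -0.0, 1.391]
contact_force: [1.4, -0.2, -0.5]
opening: 21.1
gripper_force: 30.0
```

>>> jog_arm(
  motion=[
    [0,0.2,-4,0,15],
    [0,0.3,-8,0,15],
    [0,0.3,-12,0,15],
    [0,0.3,-16,0,15],
    [0,0.3,-20,0,15],
    [0,0.3,-24,0,15],
    [0,0.3,-27,0,15],
    [0,0.3,-29,0,15],
    [0,0.3,-30,0,15],
    [0,0.3,-30,0,15],
  ],
)

```text
t: 19.05
tcp_pos: [602.8, 204.7, 324.3]
ee_rot: [3.141, -0.0, 1.391]
contact_force: [0.1, -0.5, -1.3]
opening: 21.2
gripper_force: 30.0
```

>>> jog_arm(
  motion=[
    [0,0,0,0,15],
    [0,0,0,0,15],
    [0,0,0,0,15],
    [0,0,0,0,15],
  ],
)

```text
t: 19.38
tcp_pos: [602.7, 204.6, 323.9]
ee_rot: [-3.141, 0.0, 1.391]
contact_force: [-1.0, -0.3, -1.1]
opening: 21.4
gripper_force: 30.0
```

```bash
python3 - <<'E'
from h import *
b=read_camera("scene")[:,:,::-1];a=read_camera("top")[:,:,::-1]
O=np.array([602.1,203.5])
print(proj("scene",[[*O,96],[*O,138],[*O,162]]))
o=np.zeros((600,800,3),np.uint8)
o[:,:480]=cv2.resize(b[120:195,240:300],None,fx=8,fy=8,interpolation=cv2.INTER_CUBIC)
o[:320,480:]=cv2.resize(a[140:220,210:290],None,fx=4,fy=4,interpolation=cv2.INTER_CUBIC)
cv2.imwrite("pics/c8.png",o)
print((proj("scene",[[*O,96],[*O,138]])-[240,120]+.5)*8)
E
```

```text
[[278.94 174.77]
 [279.36 164.98]
 [279.61 159.13]]
[[315.51 442.14]
 [318.89 363.86]]
```

View pics/c8.png

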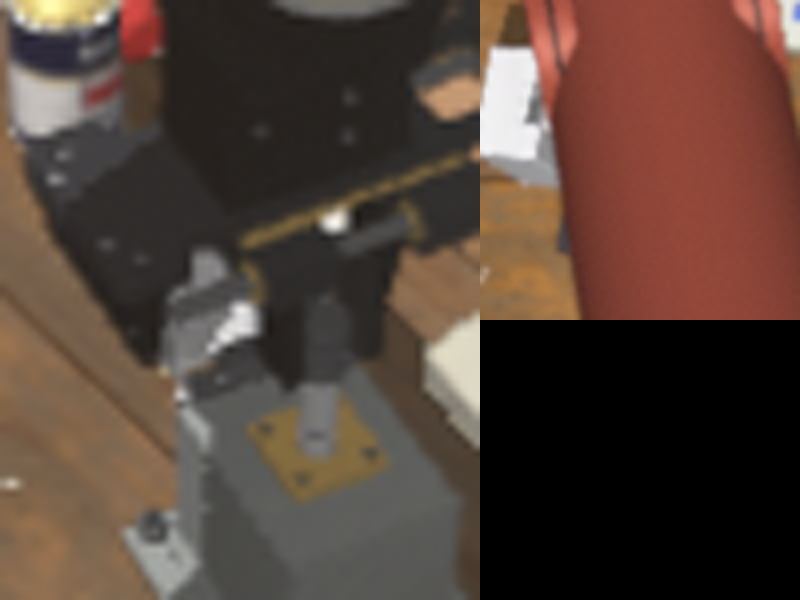

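The groove is visible at (315,437), clear above the bush. About 40 mm of shank shows, the lower end is still in the bore and the hood is open. Handing in.

```bash
python3 -c "
from station import *
print(finish_job())"
```

```text
the job is handed in; nothing more can be done
None
```

I handed the job in at about 19 s of the 72 s with the hood open past upright, the screwdriver back on the bench, and the plug gauge held about 42 mm up with its groove clear of the bush; no verdict came back, and I viewed 11 pictures, one over the limit of 10.

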